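# Pin the coated bracket in the drilling jig

### The job

Take the yellow-headed locating pin out of the wooden rack and push it down through the slot in the foot of the grey bracket clamped in the jig, feeling along the slot for the round hole in the brass block beneath, until the pin has dropped fully home with its collar flat on the foot. Let go of it there, and leave the other two pins in the rack and the paint tin where it is.

Things in the scene. Friction and masses are not known exactly. Their poses are not given: they have to be found in the camera images.
- pin_yellow: The yellow locating pin: square plastic head 22 x 22 mm, 42 to 86 mm above the tip; steel collar 26 mm wide, 36 to 42 mm above it; 12 mm round steel shank below, its last 8 mm tapering by 3 mm. Origin: centre of the tip; z points up to the head, x and y square to the head. Stands in the rack, collar on its top.
- rack: Light wooden block 64 x 170 x 42 mm (x, y, z) fixed to the table, with three holes of 15 mm, 38 mm deep, in a row along its y axis at y = -50, 0 and +50 mm; a pin stands in each (which is where varies). Origin: centre of its underside.
- jig: Jig fixed to the table: dark base 110 x 220 x 12 mm (x, y, z), blue rails, and clamped on them a grey cast bracket whose 10 mm thick foot, 70 mm wide in x, runs from y = -50 to +95 mm with its top at z = 50 mm. Under the foot (z = 14 to 40 mm) lies a brass block with the hole. Origin: on the table right below the slot's centre.
- jig_slot (a point): Centre of the slot's mouth on top of the foot; axes as the jig's. Slot 15 mm wide in x, 42 mm long in y. The brass block under it has one upright 13.6 mm through hole at x = 0, anywhere from y = -13 to +13 mm: not reported, to be seen or felt. The block stops a pin tip 10 mm below this point; in the hole the tip goes to 36 mm below, the collar on the foot.
- jig_post (a point): Centre of the top of the bracket's round post, 44 mm wide, standing on the foot 70 mm from the slot's centre along the jig's y; 95 mm above the table.
- jig_clamp (a point): Top of the steel toggle clamp that holds the foot's other end, 70 mm above the table; it reaches from y = -38 mm to -95 mm of the jig, its red handle, up to 82 mm high, on to -141 mm.
- pin_red: Leave in the rack. Thinner red pin: square plastic head 22 x 22 mm, 42 to 86 mm above the tip; steel collar 26 mm wide, 36 to 42 mm above it; 9 mm round steel shank below, its last 8 mm tapering by 3 mm. Origin: centre of the tip; z points up to the head, x and y square to the head. Stands in the rack, collar on its top.
- pin_blue: Leave in the rack. Thinner blue pin: square plastic head 22 x 22 mm, 42 to 86 mm above the tip; steel collar 26 mm wide, 36 to 42 mm above it; 9 mm round steel shank below, its last 8 mm tapering by 3 mm. Origin: centre of the tip; z points up to the head, x and y square to the head. Stands in the rack, collar on its top.
- tin: Closed grey paint tin, 72 mm wide, 85 mm high, standing behind the jig and rack. Origin: centre of its underside. Leave alone.
Things that resemble listed ones, but are neither listed nor needed, are in the scene too. Of the things shaped like the pin_yellow, the yellow one is meant.

How it is judged:
By the outcome, as a careful person would: the job done as asked, in the order asked, and still so for the second after the job is handed in, with the robot touching nothing.
It also fails if it takes over 54 s, if anything falls off the work surface, if the arm or the gripper's body presses on something with over 40 N, if the wrist force passes 120 N, or if a joint passes its speed limit or range.

### The arm

A 6-joint arm with a two-finger parallel gripper is mounted at the origin on the work surface. World frame = base frame: x ahead of the robot, y to its left, z up, the work surface at z = 0. Lengths are in m, angles in degrees, forces in N, time in s.
With the tool pointing down it reaches from about 0.25 to 0.725 m from the base axis. Payload 9.7 kg.
Tool frame: the origin (TCP) lies midway between the tips of the shut fingers; the grasp point (between the pads) lies 19 mm behind it; z points along the fingers, y is the line along which they close (so a half turn about z gives the same grasp; the last joint's range is limited). The gripper opens to 85 mm and grips with 20 to 120 N. Pads are 22 mm wide; open, the fingers measure 114 mm over their backs; the gripper's body (76 mm by 85 mm) begins 54 mm behind the grasp point. The pads swing forward as they close: fully open they stand 13 mm farther back than shut.
Start: joints at [-73.568, 4.979, 10.078, 95.1, 0, 90], TCP at [0.156, -0.528, 0.231] pointing down, gripper open.
Joint ranges: [-179.16, 179.16], [-48.56, 103.87], [-65.8, 70.77], [-126.05, 130.52], [-82.76, 87.17], [-180, 180]. Speed limits (degrees/s): [127.2, 127.2, 147.25, 180, 180, 180].

### API

Orientations are given as [roll, pitch, yaw] about the fixed x, y, z axes, in that order (R = Rz(yaw) Ry(pitch) Rx(roll)).
In Python, from workcell import readout, imaging, bot, spotter gives the robot as it stands.
- The arm moves only by the shell command python3 -m jog 'ROWS' [FORCE]. ROWS is JSON, a list of rows, each an object with "rotation": the turn, a rotation vector about the world's x, y, z in degrees, a list of three; "translation": the shift along the world's x, y, z in mm, a list of three; "grip": the finger opening in mm, from 0 to 85.4. In form: [{"rotation": [wx, wy, wz], "translation": [dx, dy, dz], "grip": grip}, ...]. A call has 1 to 20 rows; each row is the pose to reach, as a shift and turn from the pose commanded when the call began; what a row does not reach only later rows make up. A row lasts 1/10 s, in which the tool goes at most 50 mm and 8.59 degrees, less where a joint would pass 70% of its speed; a pose out of reach is approached as far as the arm can. A call with a gripper value outside its range is refused whole. The fingers move at their own pace and stop on an object; FORCE is the grip in N (left out, the last holds). Time passes only in rows, so rows that repeat a pose let the fingers close. It gives the time, the measured TCP pose, the force, the opening and the grip force at its end, in the units of the state.
- readout.get_obs(): the state, without advancing time (a new reading comes with each control period).
- imaging.camera(name): name is "scene" or "top"; returns (picture, depth): 384x512x3 uint8, red, green, blue; 384x512 float32, m along the optical axis (not along the pixel's ray), 0 where there is no reading.
- imaging.camera_info(name): a dict with "vertical_fov" (degrees; the focal length in pixels is half the picture's height over the tangent of half this angle, whatever the lens; pixels are square), "cx", "cy" (the principal point, pixels), "extrinsics" (4x4, takes a point from camera to world coordinates). Camera axes: x right, y down, z forward; pixel columns grow to the right and rows downward; lengths in m; the calibration is good to about 2 mm. A picture is of the moment at which its call begins. camera_info takes no time and is no camera call.
- bot.job_done(): hands the job in; it is judged then, once.
Trained networks look in the newest picture that a camera, given by its name, has taken for a name from the list of things; names that differ only in an ending like _2 or _b are one class to them, and where a whole thing is asked for, a point or a joint stands for the part that bears it (a point fixed in the world has none). Each returns a list of dicts, best first, with "confidence" (0 to 1); they miss things now and then, are a little off and sometimes report something else, mostly with a low value. They report only what shows in the picture. A call takes as long as a camera call. They do not tell look-alikes from the thing itself.
- spotter.spot_in(camera, target): "box" ([centre column, centre row, width, height] in pixels, round what is visible of it).
- spotter.mark_of(camera, target): "uv" ([column, row] in pixels: a listed point, or the origin of a listed thing).
The state is a dict: "time": time; "q": joint angles; "qd": joint speeds; "joint_efforts": joint torques, N m; "ee_pos": TCP position; "tcp_rot": TCP orientation; "wrist_force": force on the tool from outside, world axes, zero at the start; "torque": the same for the moment, N m; "opening": finger opening in m; "grasp_force": force on a finger pad.
Only numpy, scipy, OpenCV 4.12 (cv2) and the standard library are available. Lean on these libraries where they do the work, as an engineer would, in place of code of your own. Each camera call takes 0.05 s, during which the arm holds its last target. There are 200 camera calls.

## Working session

There is one attempt and no reset: what is moved stays moved. The work goes in short steps, Python scripts to look and compute and a shell command to move; the robot and the scene stay as the last step left them, time stands still between calls to the robot, and variables do not carry over. Pictures are saved under pics/ and viewed, at most 10 in all, crops included, and the job is handed in when it is done.

```bash
ls; mkdir -p pics
cat > h.py <<'E'
import numpy as np, cv2
from workcell import readout, imaging, bot, spotter
def cam(n):
    i=imaging.camera_info(n); f=192/np.tan(np.radians(i["vertical_fov"])/2); return f,i["cx"],i["cy"],np.array(i["extrinsics"])
def ray(n,uv):
    f,cx,cy,E=cam(n); d=E[:3,:3]@np.array([(uv[0]-cx)/f,(uv[1]-cy)/f,1]); return E[:3,3],d
def atz(n,uv,z):
    o,d=ray(n,uv); return o+d*(z-o[2])/d[2]
def dep(n,uv,D):
    o,d=ray(n,uv); return o+d*D[int(round(uv[1])),int(round(uv[0]))]
def tri(a,ua,b,ub):
    o,d=ray(a,ua);p,e=ray(b,ub); s=np.linalg.lstsq(np.c_[d,-e],p-o,rcond=None)[0]; A=o+d*s[0];B=p+e*s[1]; return (A+B)/2,np.linalg.norm(A-B)
def proj(n,P):
    f,cx,cy,E=cam(n); c=E[:3,:3].T@(np.array(P)-E[:3,3]); return np.array([cx+f*c[0]/c[2],cy+f*c[1]/c[2]])
E
python3 - <<'E'
from h import *
np.set_printoptions(precision=4,suppress=True)
o=readout.get_obs(); print(o)
for n in("scene","top"):
    p,d=imaging.camera(n); cv2.imwrite(f"pics/{n}0.png",p[:,:,::-1]); np.save(f"pics/{n}0.npy",d)
    print(n,imaging.camera_info(n))
    for t in("pin_yellow","pin_red","pin_blue","rack","jig","jig_slot","jig_post","jig_clamp","tin"):
        print(t,[(np.round(m["uv"],1),round(m["confidence"],2)) for m in spotter.mark_of(n,t)][:4])
E
```

```text
pics
{'time': 0.0, 'q': array([-73.5662,   5.0116,  10.0345,  95.0977,  -0.0007,  89.9981]), 'qd': array([-0.0475,  0.0252,  0.0446, -0.011 ,  0.1369,  0.1051]), 'joint_efforts': array([  0.0005, -52.0382,  46.4809,   0.016 ,   0.0002,   0.    ]), 'ee_pos': array([ 0.1555, -0.5273,  0.2306]), 'tcp_rot': array([-179.9252,    0.0007,   16.4357]), 'wrist_force': array([-0.2045, -0.8185, -0.0712]), 'torque': array([0.0597, 0.0012, 0.0208]), 'grasp_force': 0.0, 'opening': 0.08542744666091409}
scene {'vertical_fov': 43.24477042610886, 'cx': 256.4684266692588, 'cy': 192.50063731643564, 'extrinsics': array([[ 0.107 ,  0.8351, -0.5396,  1.0901],
       [ 0.9942, -0.0865,  0.0633, -0.0471],
       [ 0.0062, -0.5432, -0.8396,  0.8698],
       [ 0.    ,  0.    ,  0.    ,  1.    ]])}
pin_yellow [(array([325.1, 171. ]), 0.7), (array([314.9, 204.7]), 0.69), (array([338.2, 242.6]), 0.61), (array([278.9, 179.1]), 0.52)]
pin_red [(array([357.7, 202.5]), 0.7)]
pin_blue [(array([335.7, 204.5]), 0.71)]
rack [(array([335.1, 205.9]), 0.64)]
jig [(array([186.1, 207.2]), 0.68)]
jig_slot [(array([184.6, 191.2
[... 287 characters left out ...]
'cy': 185.9331059424021, 'extrinsics': array([[ 0.0396, -0.969 ,  0.2437,  0.3857],
       [-0.9992, -0.0377,  0.0125,  0.0021],
       [-0.0029, -0.244 , -0.9698,  0.9701],
       [ 0.    ,  0.    ,  0.    ,  1.    ]])}
pin_yellow [(array([233.8, 240. ]), 0.63), (array([213.7, 205.1]), 0.59), (array([198.2, 167.8]), 0.5), (array([193.3, 204. ]), 0.39)]
pin_red [(array([257.2, 151.1]), 0.56), (array([169.4, 201.3]), 0.54)]
pin_blue [(array([192.1, 206.1]), 0.71)]
rack [(array([191.1, 204. ]), 0.73)]
jig [(array([324.5, 221.4]), 0.93)]
jig_slot [(array([326.9, 220.8]), 0.82)]
jig_post [(array([299.3, 200. ]), 0.67)]
jig_clamp [(array([359.4, 226.4]), 0.73)]
tin [(array([253.9, 148.9]), 0.74)]
```

Run:
```python
import cv2
a=cv2.imread("pics/scene0.png");b=cv2.imread("pics/top0.png")
cv2.imwrite("pics/a1.png",cv2.resize(a[110:330,100:400],(800,587),interpolation=2))
cv2.imwrite("pics/b1.png",cv2.resize(b[90:310,140:440],(800,587),interpolation=2))
```

```text
(no output)
```

View pics/a1.png

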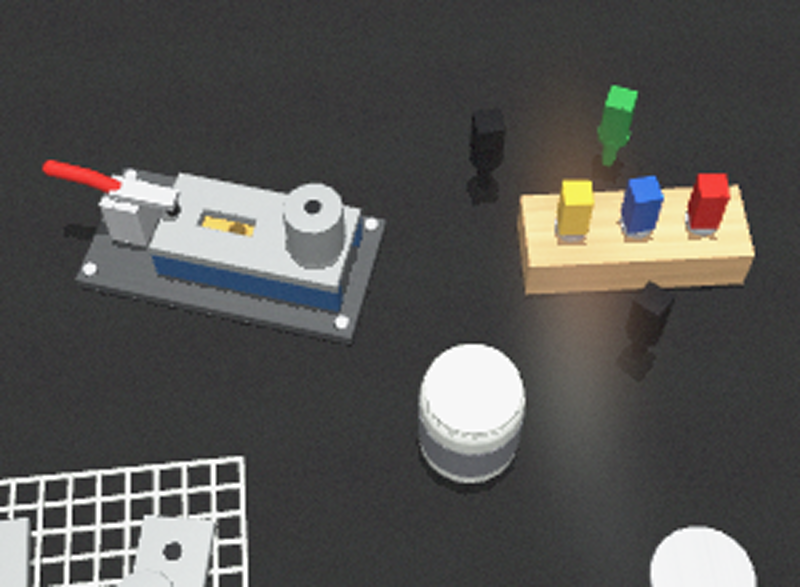

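View pics/b1.png

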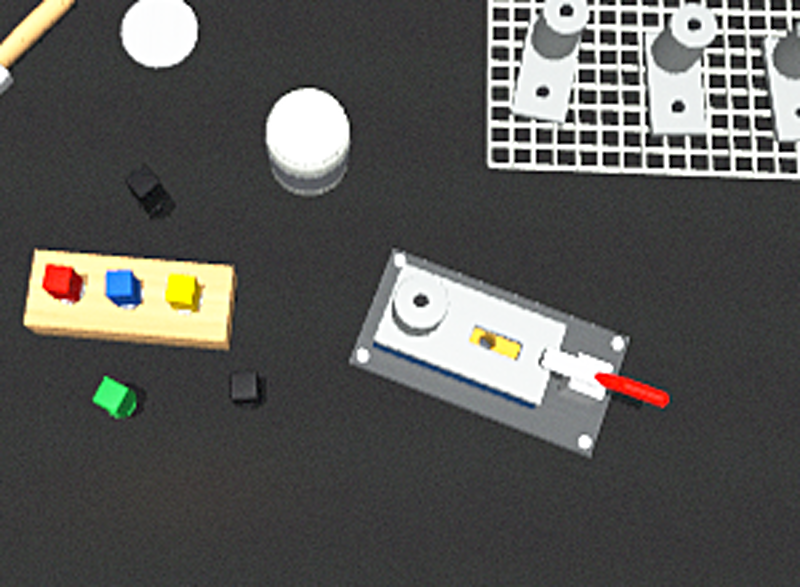

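Candidates: the yellow pin in the rack is at scene (315,188) and top (208,199). It could be confused with the blue pin at scene (341,187), the red at (365,186), the loose green at (332,155), and the black ones at (283,164) and (344,228). The only yellow one is in the rack, so I choose that. The top view also shows a dark hole in the slot near (323,218), towards the post.

```bash
cat > m.py <<'E'
from h import *
np.set_printoptions(precision=4,suppress=True)
ims={}
for n in("scene","top"):
    p=cv2.imread(f"pics/{n}0.png")[:,:,::-1].copy(); d=np.load(f"pics/{n}0.npy"); ims[n]=(p,d)
    f,cx,cy,E=cam(n); v,u=np.mgrid[:384,:512]; P=np.stack([(u-cx)/f*d,(v-cy)/f*d,d],-1)@E[:3,:3].T+E[:3,3]
    hsv=cv2.cvtColor(p,cv2.COLOR_RGB2HSV).astype(int); H,S,V=hsv[...,0],hsv[...,1],hsv[...,2]
    win=(slice(172,205),slice(305,332)) if n=="scene" else (slice(188,212),slice(196,220))
    m=np.zeros(d.shape,bool); m[win]=((H>20)&(H<35)&(S>150)&(V>90))[win]
    z=P[...,2][m]; print(n,"yellow n",m.sum(),"z pct",np.percentile(z,[5,50,95]))
    t=m&(P[...,2]>np.percentile(z,90)-.006); r=cv2.minAreaRect((P[t][:,:2]*1e3).astype(np.float32)); print(" top face mm",r,"centroid uv",np.argwhere(t).mean(0)[::-1])
    w=np.zeros(d.shape,bool); w[180:220 if n=="top" else 240, 150:235 if n=="top" else 290:1]=1
    if n=="scene": w[:]=0; w[175:225,290:390]=1
    k=w&(abs(P[...,2]-.042)<.005)&(H>8)&(H<25)&(S>40); print(" rack top",k.sum(),np.median(P[k][:,2]),cv2.minAreaRect((P[k][:,:2]*1e3).astype(np.float32)))
    w[:]=0
    if n=="scene": w[165:235,140:250]=1
    else: w[180:250,265:365]=1
    k=w&(abs(P[...,2]-.050)<.005); print(" foot top",k.sum(),np.median(P[k][:,2]),cv2.minAreaRect((P[k][:,:2]*1e3).astype(np.float32)))
    w2=w&(P[...,2]<.0455)&(P[...,2]>.03)
    k=w2&(H>12)&(H<32)&(S>110); print(" brass",k.sum(),np.argwhere(k).mean(0)[::-1],np.median(P[k][:,2]),cv2.minAreaRect((P[k][:,:2]*1e3).astype(np.float32)))
M={n:{t:spotter.mark_of(n,t) for t in("jig_slot","jig_post","jig_clamp")} for n in("scene","top")} if 0 else None
for t,a,b in(("slot",(184.6,191.2),(326.9,220.8)),("post",(216.2,185.7),(299.3,200)),("clamp",(148.8,179),(359.4,226.4)),("pin tip",(314.9,204.7),(213.7,205.1)),("rack",(335.1,205.9),(191.1,204))):
    print(t,*tri("scene",a,"top",b))
print("top slot@50",atz("top",(326.9,220.8),.05),"scene",atz("scene",(184.6,191.2),.05))
print("hole@40 top",atz("top",(322.6,217.9),.04),"scene",atz("scene",(100+237*.375,110+228*.375),.04))
E
python3 m.py
python3 - <<'E'
import cv2,numpy as np
a=cv2.imread("pics/scene0.png");b=cv2.imread("pics/top0.png")
f=lambda i,x,y:cv2.resize(i[y:y+30,x:x+40],(400,300),interpolation=0)
cv2.imwrite("pics/c1.png",np.vstack([np.hstack([f(a,165,180),f(b,305,205)]),np.hstack([f(a,297,172),f(b,190,185)])]))
E
```

```text
scene yellow n 228 z pct [0.0554 0.0854 0.0938]
 top face mm ((578.7922973632812, 129.42904663085938), (21.080013275146484, 21.831621170043945), 83.37265014648438) centroid uv [316.0467 182.3645]
 rack top 1201 0.042057122555870574 ((579.614013671875, 179.89193725585938), (170.9848175048828, 68.49440002441406), 86.83724212646484)
 foot top 1642 0.05011651291287922 ((550.2765502929688, -126.63892364501953), (185.31185913085938, 73.2419662475586), 70.87055206298828)
 brass 66 [184.7727 193.9242] 0.03945731992150736 ((546.0414428710938, -128.82752990722656), (36.998023986816406, 10.473675727844238), 69.6172866821289)
top yellow n 149 z pct [0.0578 0.0915 0.0947]
 top face mm ((576.7511596679688, 128.0124969482422), (21.487245559692383, 20.303068161010742), 85.50493621826172) centroid uv [207.21 197.55]
 rack top 95 0.042371441486398154 ((579.963134765625, 178.37490844726562), (170.9307403564453, 64.59912109375), 87.23230743408203)
 foot top 1528 0.05051854111404347 ((550.5711059570312, -129.68930053710938), (188.3018798828125, 71.29586029052734), 70.38651275634766)
 brass 83 [326.1687 218.1446] 0.040520459619088345 ((551.25927734375, -131.5955047607422), (40.15771484375, 13.384336471557617), 70.33295440673828)
slot [ 0.5437 -0.1316  0.0482] 0.004468435938560157
post [ 0.5757 -0.0656  0.1057] 0.003643664852265164
clamp [ 0.5288 -0.1969  0.08  ] 0.002577990459449419
pin tip [0.5782 0.1301 0.0069] 0.011994159085097676
rack [ 0.5799  0.1794 -0.0027] 0.0013372823025929541
top slot@50 [ 0.5433 -0.1336  0.05  ] scene [ 0.5452 -0.1292  0.05  ]
hole@40 top [ 0.5512 -0.1254  0.04  ] scene [ 0.5499 -0.1218  0.04  ]
```

View pics/c1.png

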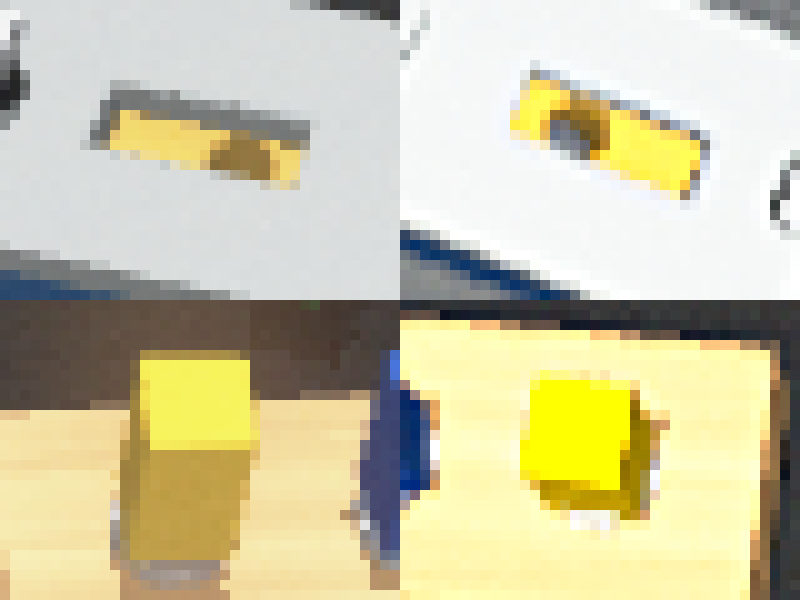

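The crop confirms the yellow square head, standing in the rack. The hole is visible in the slot: top about (322.5,216.5), scene about (189,195.5), on the post side of the slot centre.

Run:
```python
from h import *
np.set_printoptions(precision=4,suppress=True)
T=np.array([(318,211.5),(316,218.5),(336.2,218),(334,225)])-.5
S=np.array([(175.7,188),(173.5,194.8),(196.2,192),(195,199)])-.5
for n,C in(("top",T),("scene",S)): print(n,atz(n,C.mean(0),.05),[atz(n,c,.05)[:2] for c in C])
print("slot tri",*tri("scene",S.mean(0),"top",T.mean(0)))
print("hole",atz("top",(322.2,216.4),.04),atz("scene",(188.8,195),.04))
print("head tri",*tri("scene",(316.05,182.36),"top",(207.2,197.55)))
print("post tops", atz("top",(299.3,200),.095),atz("scene",(216.2,185.7),.095))
```

```text
top [ 0.55   -0.1306  0.05  ] [array([ 0.5645, -0.1127]), array([ 0.5486, -0.1084]), array([ 0.5514, -0.153 ]), array([ 0.5356, -0.1481])]
scene [ 0.5494 -0.1293  0.05  ] [array([ 0.5343, -0.1479]), array([ 0.5502, -0.1525]), array([ 0.5482, -0.107 ]), array([ 0.5647, -0.11  ])]
slot tri [ 0.5499 -0.1298  0.0508] 0.001259714568474603
hole [ 0.5545 -0.1245  0.04  ] [ 0.5487 -0.1219  0.04  ]
head tri [0.577  0.1292 0.0892] 0.0009917110077878385
post tops [ 0.578  -0.0683  0.095 ] [ 0.5687 -0.064   0.095 ]
```

```bash
python3 -m jog '[{"rotation":[0,0,8],"translation":[27,42,0],"grip":50},{"rotation":[0,0,16],"translation":[54,84,0],"grip":50},{"rotation":[0,0,24],"translation":[81,126,0],"grip":50},{"rotation":[0,0,32],"translation":[108,168,0],"grip":50},{"rotation":[0,0,40],"translation":[135,210,0],"grip":50},{"rotation":[0,0,48],"translation":[162,252,0],"grip":50},{"rotation":[0,0,56],"translation":[189,294,0],"grip":50},{"rotation":[0,0,64],"translation":[216,336,0],"grip":50},{"rotation":[0,0,69],"translation":[243,378,0],"grip":50},{"rotation":[0,0,69],"translation":[270,420,0],"grip":50},{"rotation":[0,0,69],"translation":[297,462,0],"grip":50},{"rotation":[0,0,69],"translation":[324,504,0],"grip":50},{"rotation":[0,0,69],"translation":[351,546,0],"grip":50},{"rotation":[0,0,69],"translation":[378,588,0],"grip":50},{"rotation":[0,0,69],"translation":[405,630,-20],"grip":50},{"rotation":[0,0,69],"translation":[421,657,-60],"grip":50},{"rotation":[0,0,69],"translation":[421,657,-80],"grip":50},{"rotation":[0,0,69],"translation":[421,657,-80],"grip":50},{"rotation":[0,0,69],"translation":[421,657,-80],"grip":50}]' 40
```

```text
time: 2.9
ee_pos: [0.5763, 0.1292, 0.1519]
tcp_rot: [-180.0, 0.0, 85.4]
wrist_force: [-0.3, 0.2, -0.1]
opening: 0.05
grasp_force: 0.0
```

```bash
python3 -m jog '[{"rotation":[0,0,0],"translation":[0,0,-30],"grip":50},{"rotation":[0,0,0],"translation":[0,0,-60],"grip":50},{"rotation":[0,0,0],"translation":[0,0,-80],"grip":50},{"rotation":[0,0,0],"translation":[0,0,-97],"grip":50},{"rotation":[0,0,0],"translation":[0,0,-97],"grip":50},{"rotation":[0,0,0],"translation":[0,0,-97],"grip":50}]' 40
python3 - <<'E'
from h import *
a,_=imaging.camera("scene");b,_=imaging.camera("top")
f=lambda i,x,y:cv2.resize(i[y:y+90,x:x+60,::-1],(400,600),interpolation=2)
cv2.imwrite("pics/d1.png",np.hstack([f(a,285,140),f(b,178,150)]))
print(readout.get_obs()["wrist_force"])
E
```

```text
time: 3.5
ee_pos: [0.5774, 0.129, 0.0566]
tcp_rot: [179.9, -0.0, 85.4]
wrist_force: [-0.2, 0.0, 0.5]
opening: 0.0501
grasp_force: 0.0
[ 0.14441366  0.62176395 -0.72692431]
```

View pics/d1.png

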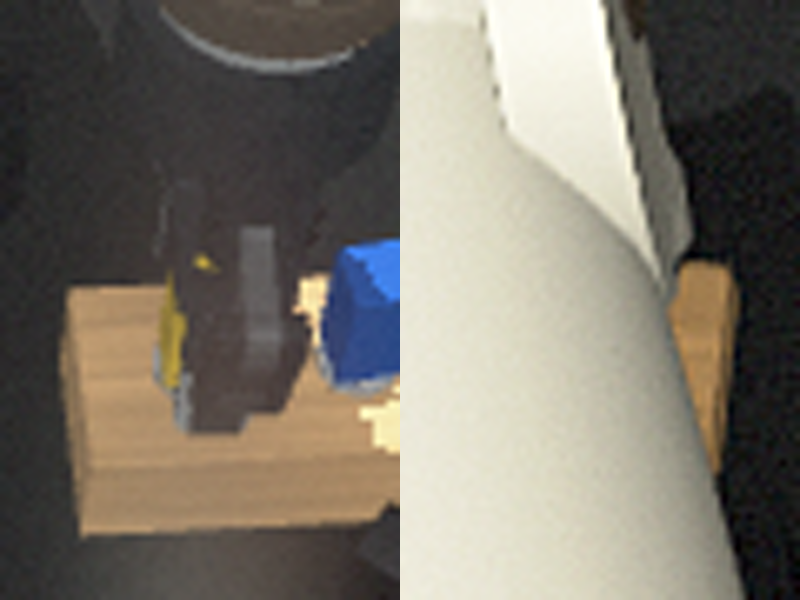

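The near finger stands in front of the yellow head (crop about (215,330)) and is clear of the blue pin. The arm hides the top view, so I close now.

```bash
python3 -m jog '[{"rotation":[0,0,0],"translation":[0,0,0],"grip":15},{"rotation":[0,0,0],"translation":[0,0,0],"grip":15},{"rotation":[0,0,0],"translation":[0,0,0],"grip":15},{"rotation":[0,0,0],"translation":[0,0,0],"grip":15},{"rotation":[0,0,0],"translation":[0,0,0],"grip":15},{"rotation":[0,0,0],"translation":[0,0,0],"grip":15}]' 40
```

```text
time: 4.2
ee_pos: [0.577, 0.1295, 0.0553]
tcp_rot: [179.9, -0.0, 85.4]
wrist_force: [-1.6, -0.3, 5.8]
opening: 0.0215
grasp_force: 39.7
```

```bash
python3 -m jog '[{"rotation":[0,0,0],"translation":[0,0,5],"grip":15},{"rotation":[0,0,0],"translation":[0,0,20],"grip":15},{"rotation":[0,0,0],"translation":[0,0,45],"grip":15},{"rotation":[0,0,0],"translation":[0,0,75],"grip":15},{"rotation":[0,0,0],"translation":[0,0,105],"grip":15},{"rotation":[0,0,0],"translation":[0,0,125],"grip":15},{"rotation":[0,0,-3],"translation":[-2,-15,132],"grip":15},{"rotation":[0,0,-7],"translation":[-5,-45,132],"grip":15},{"rotation":[0,0,-11],"translation":[-8,-80,132],"grip":15},{"rotation":[0,0,-15],"translation":[-12,-120,132],"grip":15},{"rotation":[0,0,-15],"translation":[-16,-160,132],"grip":15},{"rotation":[0,0,-15],"translation":[-20,-200,132],"grip":15},{"rotation":[0,0,-15],"translation":[-23,-230,132],"grip":15},{"rotation":[0,0,-15],"translation":[-25,-247,132],"grip":15},{"rotation":[0,0,-15],"translation":[-25,-252,132],"grip":15},{"rotation":[0,0,-15],"translation":[-25,-252,132],"grip":15},{"rotation":[0,0,-15],"translation":[-25,-252,132],"grip":15}]' 60
python3 - <<'E'
from h import *
a,_=imaging.camera("scene");b,_=imaging.camera("top")
cv2.imwrite("pics/e1.png",np.hstack([cv2.resize(i[y:y+150,x:x+100,::-1],(400,600),interpolation=2) for i,x,y in((a,130,90),(b,270,150))]))
o=readout.get_obs();print(o["ee_pos"],o["tcp_rot"],o["wrist_force"],o["torque"])
E
```

```text
time: 5.9
ee_pos: [0.5515, -0.122, 0.1862]
tcp_rot: [-180.0, -0.0, 70.4]
wrist_force: [-0.8, -0.3, -1.0]
opening: 0.0214
grasp_force: 58.6
[ 0.55167875 -0.12159123  0.1862718 ] [-1.79990835e+02 -8.50047911e-03  7.04849587e+01] [ 0.19825207  0.02310697 -0.45308921] [ 0.00330219 -0.01700371 -0.01207224]
```

View pics/e1.png

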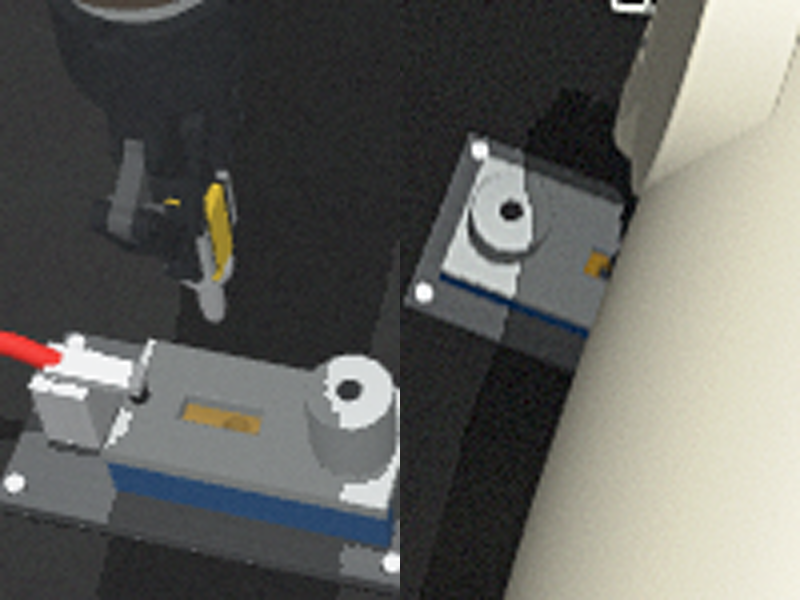

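Run:
```python
from h import *
np.set_printoptions(precision=4,suppress=True)
print(proj("scene",(.5517,-.122,.138)),proj("scene",(.5517,-.122,.224)))
print("tip seen at z.138",atz("scene",(183,167.5),.138))
for q in range(3):
    a,d=imaging.camera("scene"); print([(np.round(m["uv"],1),round(m["confidence"],2)) for m in spotter.mark_of("scene","pin_yellow")][:3],readout.get_obs()["ee_pos"])
f,cx,cy,E=cam("scene"); v,u=np.mgrid[:384,:512]; P=np.stack([(u-cx)/f*d,(v-cy)/f*d,d],-1)@E[:3,:3].T+E[:3,3]
# visible shank/head rows: column extents of points near the pin, world y range by height
hsv=cv2.cvtColor(a,cv2.COLOR_RGB2HSV)
Q=P[130:172,172:192].reshape(-1,3); Q=Q[(Q[:,0]>.53)&(Q[:,0]<.6)]
for z in np.arange(.134,.2,.006):
    s=Q[abs(Q[:,2]-z)<.003]
    if len(s): print(round(z,3),len(s),"y",s[:,1].min(),s[:,1].max(),"x",s[:,0].min(),s[:,0].max())
```

```text
[182.963  167.9564] [176.8641 138.4822]
tip seen at z.138 [ 0.5507 -0.1219  0.138 ]
[(array([338.6, 245.2]), 0.89), (array([325.8, 171.8]), 0.69), (array([279.9, 181.2]), 0.64)] [ 0.5517 -0.1217  0.1863]
[(array([277.2, 182. ]), 0.84), (array([326.2, 171.1]), 0.55), (array([339.2, 244.8]), 0.52)] [ 0.5517 -0.1219  0.1863]
[(array([327.3, 172.1]), 0.84), (array([338.7, 243.3]), 0.72), (array([182.7, 168.9]), 0.57)] [ 0.5517 -0.1222  0.1863]
0.134 1 y -0.12043646602343597 -0.12043646602343597 x 0.5549027666624923 0.5549027666624923
0.14 6 y -0.12689624102212133 -0.11809439630126659 x 0.5524866083134923 0.5573599309347606
0.146 8 y -0.12496392114802099 -0.11548719741525151 x 0.5510791248973136 0.557606213609086
0.152 14 y -0.12604611258503834 -0.11649657958298618 x 0.5544874436537147 0.5585731721256603
0.158 15 y -0.1270146889366597 -0.11582637368467624 x 0.5514384659989419 0.5585037273987062
0.164 3 y -0.1227421007889909 -0.11905495523107759 x 0.5566935719557154 0.5582993885376092
0.17 2 y -0.12351094894709755 -0.12160089959482626 x 0.562620081221768 0.5637468530551324
0.176 22 y -0.13006991368283252 -0.10837750011262504 x 0.5520122813173095 0.5661106565114632
0.182 14 y -0.11907106392502237 -0.10921921086649755 x 0.5488210323900576 0.5668170584133808
0.188 16 y -0.1215792237635922 -0.1083889200291207 x 0.5476056909134563 0.5716636067692622
0.194 29 y -0.13319965353726496 -0.10574893792233944 x 0.541425880068073 0.5752413972303003
```

```bash
python3 -m jog '[{"rotation":[0,0,0],"translation":[1,-1,-20],"grip":15},{"rotation":[0,0,0],"translation":[1,-1,-45],"grip":15},{"rotation":[0,0,0],"translation":[1,-1,-65],"grip":15},{"rotation":[0,0,0],"translation":[1,-1,-78],"grip":15},{"rotation":[0,0,0],"translation":[1,-1,-84],"grip":15},{"rotation":[0,0,0],"translation":[1,-1,-88],"grip":15},{"rotation":[0,0,0],"translation":[1,-1,-91],"grip":15},{"rotation":[0,0,0],"translation":[1,-1,-94],"grip":15},{"rotation":[0,0,0],"translation":[1,-1,-94],"grip":15},{"rotation":[0,0,0],"translation":[1,-1,-94],"grip":15}]' 60
```

```text
time: 7.3
ee_pos: [0.5527, -0.1236, 0.0926]
tcp_rot: [180.0, -0.0, 70.4]
wrist_force: [-0.8, -1.0, -1.5]
opening: 0.0212
grasp_force: 58.7
```

```bash
python3 -m jog '[{"rotation":[0,0,0],"translation":[0,0,-2],"grip":15},{"rotation":[0,0,0],"translation":[0,0,-4],"grip":15},{"rotation":[0,0,0],"translation":[0,0,-5],"grip":15},{"rotation":[0,0,0],"translation":[0,0,-6],"grip":15},{"rotation":[0,0,0],"translation":[0,0,-7],"grip":15},{"rotation":[0,0,0],"translation":[0,0,-8],"grip":15},{"rotation":[0,0,0],"translation":[0,0,-8],"grip":15}]' 60
```

```text
time: 8.0
ee_pos: [0.5525, -0.1235, 0.0841]
tcp_rot: [-180.0, 0.0, 70.4]
wrist_force: [0.4, -0.2, -0.8]
opening: 0.0213
grasp_force: 58.7
```

The tip is 4 mm below the block's face with no force on it, so it is in the hole.

```bash
python3 -m jog '[{"rotation":[0,0,0],"translation":[0,0,-2],"grip":15},{"rotation":[0,0,0],"translation":[0,0,-4],"grip":15},{"rotation":[0,0,0],"translation":[0,0,-6],"grip":15},{"rotation":[0,0,0],"translation":[0,0,-7],"grip":15},{"rotation":[0,0,0],"translation":[0,0,-7],"grip":15}]' 60
```

```text
time: 8.5
ee_pos: [0.5523, -0.1235, 0.0769]
tcp_rot: [-180.0, 0.0, 70.4]
wrist_force: [-2.4, 1.4, -1.4]
opening: 0.0214
grasp_force: 58.6
```

```bash
python3 -m jog '[{"rotation":[0,0,0],"translation":[-0.5,0.3,-2],"grip":15},{"rotation":[0,0,0],"translation":[-0.5,0.3,-4],"grip":15},{"rotation":[0,0,0],"translation":[-0.5,0.3,-6],"grip":15},{"rotation":[0,0,0],"translation":[-0.5,0.3,-8],"grip":15},{"rotation":[0,0,0],"translation":[-0.5,0.3,-10],"grip":15},{"rotation":[0,0,0],"translation":[-0.5,0.3,-11],"grip":15},{"rotation":[0,0,0],"translation":[-0.5,0.3,-11],"grip":15}]' 60
```

```text
time: 9.2
ee_pos: [0.5521, -0.1232, 0.0661]
tcp_rot: [-180.0, -0.0, 70.4]
wrist_force: [-0.7, 0.5, -0.5]
opening: 0.0214
grasp_force: 58.8
```

```bash
python3 -m jog '[{"rotation":[0,0,0],"translation":[0,0,-1],"grip":15},{"rotation":[0,0,0],"translation":[0,0,-2],"grip":15},{"rotation":[0,0,0],"translation":[0,0,-3],"grip":15},{"rotation":[0,0,0],"translation":[0,0,-3.5],"grip":15},{"rotation":[0,0,0],"translation":[0,0,-3.5],"grip":15}]' 60
```

```text
time: 9.7
ee_pos: [0.5522, -0.1232, 0.0634]
tcp_rot: [180.0, -0.0, 70.4]
wrist_force: [-3.6, -0.8, 4.3]
opening: 0.0212
grasp_force: 59.6
```

```bash
python3 -m jog '[{"rotation":[0,0,0],"translation":[0,0,-0.5],"grip":15},{"rotation":[0,0,0],"translation":[0,0,-1],"grip":15},{"rotation":[0,0,0],"translation":[0,0,-1.5],"grip":15},{"rotation":[0,0,0],"translation":[0,0,-1.5],"grip":15}]' 60
```

```text
time: 10.1
ee_pos: [0.5522, -0.1233, 0.0633]
tcp_rot: [179.9, -0.0, 70.4]
wrist_force: [-6.6, 1.9, 15.5]
opening: 0.0214
grasp_force: 61.1
```

```bash
python3 -m jog '[{"rotation":[0,0,0],"translation":[0,0,1.5],"grip":15},{"rotation":[0,0,0],"translation":[0,0,1.5],"grip":45},{"rotation":[0,0,0],"translation":[0,0,1.5],"grip":45},{"rotation":[0,0,0],"translation":[0,0,1.5],"grip":45},{"rotation":[0,0,0],"translation":[0,0,1.5],"grip":45},{"rotation":[0,0,0],"translation":[0,0,1.5],"grip":45},{"rotation":[0,0,0],"translation":[0,0,10],"grip":45},{"rotation":[0,0,0],"translation":[0,0,25],"grip":45},{"rotation":[0,0,0],"translation":[0,0,50],"grip":45},{"rotation":[0,0,0],"translation":[0,0,80],"grip":45},{"rotation":[0,0,0],"translation":[0,0,120],"grip":45},{"rotation":[0,0,0],"translation":[-20,-30,150],"grip":45},{"rotation":[0,0,0],"translation":[-50,-70,160],"grip":45},{"rotation":[0,0,0],"translation":[-80,-110,160],"grip":45},{"rotation":[0,0,0],"translation":[-110,-150,160],"grip":45},{"rotation":[0,0,0],"translation":[-140,-190,160],"grip":45},{"rotation":[0,0,0],"translation":[-170,-230,160],"grip":45},{"rotation":[0,0,0],"translation":[-170,-230,160],"grip":45},{"rotation":[0,0,0],"translation":[-170,-230,160],"grip":45}]'
python3 - <<'E'
from h import *
a,d=imaging.camera("scene");b,e=imaging.camera("top")
cv2.imwrite("pics/f1.png",np.vstack([cv2.resize(i[y:y+90,x:x+240,::-1],(800,300),interpolation=2) for i,x,y in((a,140,135),(b,155,160))]))
for n,i,dd,c in(("scene",a,d,(190,180)),("top",b,e,(320,212))):
    h=cv2.cvtColor(i,cv2.COLOR_RGB2HSV).astype(int); v,u=np.nonzero((h[...,0]>20)&(h[...,0]<35)&(h[...,1]>150)&(h[...,2]>80)); k=(abs(u-c[0])<25)&(abs(v-c[1])<25)
    P=np.array([dep(n,p,dd) for p in zip(u[k],v[k])]); z=P[:,2]; t=P[z>np.percentile(z,90)-.005]; print(n,k.sum(),np.percentile(z,[2,50,90,98]),t.mean(0),t.std(0))
E
```

```text
time: 12.0
ee_pos: [0.3813, -0.3542, 0.2226]
tcp_rot: [179.9, 0.0, 70.3]
wrist_force: [0.6, 0.5, 0.7]
opening: 0.0448
grasp_force: 0.0
scene 261 [0.05884685 0.09240242 0.10132735 0.10330421] [ 0.56815224 -0.12024197  0.1201888 ] [0.08605789 0.01344135 0.12323957]
top 176 [0.03875024 0.09907995 0.10217875 0.10396846] [ 0.55026688 -0.12236582  0.1094939 ] [0.01763081 0.01399475 0.08694703]
```

View pics/f1.png

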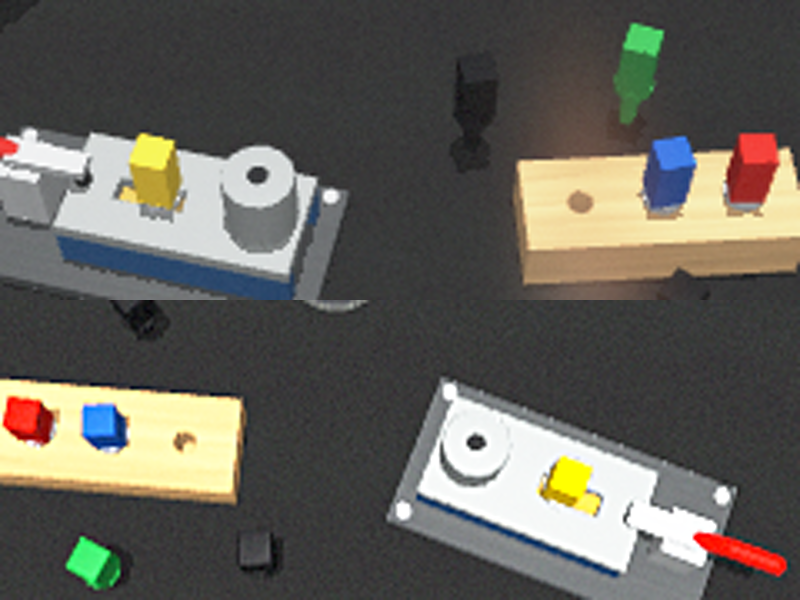

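The pictures show the yellow pin upright in the slot (scene crop (155,175), top crop (568,482)). Its head top measures about 100 mm, which is what fully home gives. Red and blue are still in the rack and the gripper is well clear.

```bash
python3 -c "
from workcell import bot
print(bot.job_done())"
```

```text
the job is handed in; nothing more can be done
None
```

The yellow pin is fully home in the brass block's hole with its collar on the foot, and I let go of it and handed the job in at about 12 s; the red and blue pins are still in the rack, and I didn't touch the tin.

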